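# Clear the pop-up power tower onto a crowded vanity tray and raise it

### The arm

A 6-joint arm with a two-finger parallel gripper is mounted at the origin on the work surface. World frame = base frame: x ahead of the robot, y to its left, z up, the work surface at z = 0. Lengths are in m, angles in degrees, forces in N, time in s.
With the tool pointing down it reaches from about 0.25 to 0.725 m from the base axis. Payload 9.7 kg.
Tool frame: the origin (TCP) lies midway between the tips of the shut fingers; the grasp point (between the pads) lies 19 mm behind it (bot.pinch_z is the distance from the TCP to the grasp point, in m); z points along the fingers, y is the line along which they close (so a half turn about z gives the same grasp; the last joint's range is limited). The gripper opens to 85 mm and grips with 20 to 120 N. Pads are 22 mm wide; open, the fingers measure 114 mm over their backs; the gripper's body (76 mm by 85 mm) begins 54 mm behind the grasp point. The pads swing forward as they close: fully open they stand 13 mm farther back than shut.
Start: joints at [67.093, 4.979, 10.078, 95.1, 0, 90], TCP at [0.214, 0.507, 0.231] pointing down, gripper open.
Joint ranges: [-179.16, 179.16], [-48.56, 103.87], [-65.8, 70.77], [-126.05, 130.52], [-82.76, 87.17], [-180, 180]. Speed limits (degrees/s): [127.2, 127.2, 147.25, 180, 180, 180].

### API

Orientations are given as [roll, pitch, yaw] about the fixed x, y, z axes, in that order (R = Rz(yaw) Ry(pitch) Rx(roll)).
In Python, from workcell import sensors, camera, camera_params, ticket, bot gives the robot as it stands.
- The arm moves only by the shell command python3 -m jog 'ROWS' [FORCE]. ROWS is JSON, a list that holds one entry, the list of rows, each a list of 5 numbers: the shift along the world's x, y, z in units of 50 mm (1.0 is 50 mm), then the turn about the world's z in units of 5 degrees (1.0 is 5 degrees), then the opening, from 0 (shut) to 1 (fully open). In form: [[[tx, ty, tz, yaw, grip], ...]]. A call has 1 to 8 rows; each row shifts and turns the commanded pose from where the row before left it; what a row does not reach is not made up. A row lasts 1/10 s, in which the tool goes at most 50 mm and 8.59 degrees, less where a joint would pass 70% of its speed; a pose out of reach is approached as far as the arm can. A call is refused whole if a number of a shift passes 1 or a number of a turn 1, either way. A call with a gripper value outside its range is refused whole. The fingers move at their own pace and stop on an object; FORCE is the grip in N (left out, the last holds). Time passes only in rows, so rows that do not move let the fingers close. It gives the time, the measured TCP pose, the force, the opening and the grip force at its end, in the units of the state.
- sensors.get_obs(): the state, without advancing time (a new reading comes with each control period).
- camera(name): name is "scene" or "top"; returns the picture (384x512x3 uint8, blue, green, red); there is no depth.
- camera_params(name): a dict with "fx", "fy", "cx", "cy" (pixels), "T" (4x4, takes a point from camera to world coordinates). Camera axes: x right, y down, z forward; pixel columns grow to the right and rows downward; lengths in m; the calibration is good to about 2 mm. A picture is of the moment at which its call begins. camera_params takes no time and is no camera call.
- ticket.job_done(): hands the job in; it is judged then, once.
The state is a dict: "time": time; "q": joint angles; "qd": joint speeds; "joint_efforts": joint torques, N m; "ee_pos": TCP position; "tcp_rot": TCP orientation; "wrist_force": force on the tool from outside, world axes, zero at the start; "torque": the same for the moment, N m; "opening": finger opening in m; "grasp_force": force on a finger pad.
Only numpy, scipy, OpenCV 4.12 (cv2) and the standard library are available. Lean on these libraries where they do the work, as an engineer would, in place of code of your own. Each camera call takes 0.05 s, during which the arm holds its last target. There are 200 camera calls.

### The job

The pop-up power tower in the vanity is wanted, but the frosted tumbler and the teal scalp massager are in its way, one standing on its lid and the other right in front of its outlets. Stand both of them upright on the crowded round stone tray, setting them down gently in its free gaps so that they stand clear of each other and of everything else on it, and without touching or shifting any of the other things on the vanity. Then press the button in the tower's lid and let go, so that the tower rises all the way.

Things in the scene. Friction and masses are not known exactly. Their poses are not given: they have to be found in the camera images.
- tumbler_mid (a point): Frosted pale-blue glass tumbler, open on top, round: 105 mm tall, 58 mm across at the foot, 66 mm at the rim, wall 3 mm; its hollow underside lets it stand over the tower's button. About 0.27 kg. Point: on its axis, half-way up (52.5 mm above its foot); z is its axis, up. Starts upright on the tower's lid or in front of the tower.
- massager_mid (a point): Teal scalp massager, firm, round, standing on its bristles, 83 mm tall: domed body 80 mm across at 14 to 45 mm above its underside, neck 25 mm across, ball grip 38 mm across at 51 to 83 mm (widest at 66 mm). About 0.13 kg. Point: on its axis, half-way up (41.5 mm above the bristle tips); z up. Starts on the tower's lid or in front of the tower.
- button_top (a point): Aluminium press button in the centre of the power tower's dark lid, 32 mm across. Point: middle of its top, 4 mm above the lid; z up. It presses down 4 mm (spring, 5 N at full travel), which frees a latch; on letting go the tower springs up with the button. Lid 109 mm across in a 134 mm chrome rim, flush with the counter (height 0). Outlets face the robot (-x).
- tower_lift (a joint): How far the power tower has risen, in m: 0 closed and latched, 0.11 fully up, where it stays. Column 94 mm across.
- tray_centre (a point): Round pale stone tray, fixed: 330 mm across inside, rim 16 mm high. Point: centre of its inner floor, 4 mm above the counter. It lies left or right of the robot, the tower on the other side, turned any way. Five bystanders stand about 115 mm from its centre at five of seven even spacings (51 degrees), leaving two separate gaps; the hairpin tray lies in the middle.
- toothbrush_mid (a point): White electric toothbrush standing in its charger, 226 mm tall in all: round charger foot 66 mm across and 19 mm high, handle 30 mm across to 180 mm, slim head above. The point is on its axis, 113 mm above its underside. A bystander: leave it alone.
- pump_bottle_mid (a point): Amber soap bottle with black pump, 166 mm tall: body 64 mm across to 126 mm, pump above; its spout reaches 38 mm from the axis, along its x, at 150 to 165 mm. The point is on its axis, 83 mm above its underside. A bystander: leave it alone.
- cream_jar_mid (a point): Cream jar with brass lid, round, 68 mm across, 52 mm tall. The point is at its centre, 26 mm above its underside. A bystander: leave it alone.
- perfume_mid (a point): Pink perfume bottle, 56 mm along its x by 34 mm along its y, 68 mm tall to the shoulder, with a black cap 26 mm across up to 98 mm. The point is on its axis, 49 mm above its underside. A bystander: leave it alone.
- hairspray_mid (a point): Grey-blue hairspray can with white cap, round, 52 mm across, 180 mm tall. The point is on its axis, 90 mm above its underside. A bystander: leave it alone.
- hairpin_tray_mid (a point): Silver hairpin tray, 100 mm along its x by 56 mm along its y, 14 mm tall, in the middle of the stone tray. The point is at its centre, 7 mm above its underside. A bystander: leave it alone.
- candle_mid (a point): Cream candle jar with timber lid, round, 76 mm across, 92 mm tall, standing on the counter behind the tower. The point is at its centre, 46 mm above its underside. A bystander: leave it alone.
Not all that is in view belongs to the job. What is shaped like the part that bears massager_mid but purple or red is not meant.

How it is judged:
By the outcome, as a careful person would: the job done as asked, in the order asked, and still so for the second after the job is handed in, with the robot touching nothing.
It also fails if it takes over 72 s, if anything falls off the work surface, if the arm or the gripper's body presses on something with over 40 N, if the wrist force passes 120 N, or if a joint passes its speed limit or range.

## Working session

There is one attempt and no reset: what is moved stays moved. The work goes in short steps, Python scripts to look and compute and a shell command to move; the robot and the scene stay as the last step left them, time stands still between calls to the robot, and variables do not carry over. Pictures are saved under pics/ and viewed, at most 12 in all, crops included, and the job is handed in when it is done.

```bash
mkdir -p pics; python3 - <<'E'
from workcell import *
import cv2,numpy as np
for n in("scene","top"):
    cv2.imwrite(f"pics/{n}0.png",camera(n)); p=camera_params(n); print(n,p["fx"],p["fy"],p["cx"],p["cy"],np.round(p["T"],4).tolist())
o=sensors.get_obs();print(o["time"],o["ee_pos"],o["tcp_rot"],o["opening"],bot.pinch_z)
E
```

```text
scene 390.51241541817075 390.51241541817075 255.97123290368577 196.3265768391678 [[-0.4274, 0.7649, -0.4819, 0.9674], [0.904, 0.3642, -0.2238, 0.18], [0.0043, -0.5313, -0.8472, 0.7906], [0.0, 0.0, 0.0, 1.0]]
top 487.6098709717653 487.6098709717653 251.97823038960598 192.46244440431767 [[-0.0078, -0.9865, 0.1635, 0.3803], [-1.0, 0.0083, 0.0021, 0.0086], [-0.0034, -0.1635, -0.9865, 1.2567], [0.0, 0.0, 0.0, 1.0]]
0.1 [0.21399586 0.50644741 0.23062877] [-1.79930771e+02  8.05207638e-04  1.57091540e+02] 0.08520644123993344 0.0187
```

View pics/scene0.png

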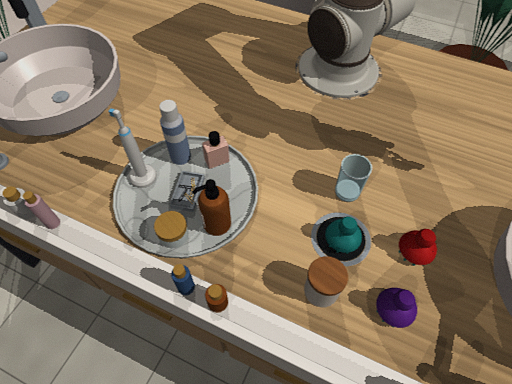

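View pics/top0.png

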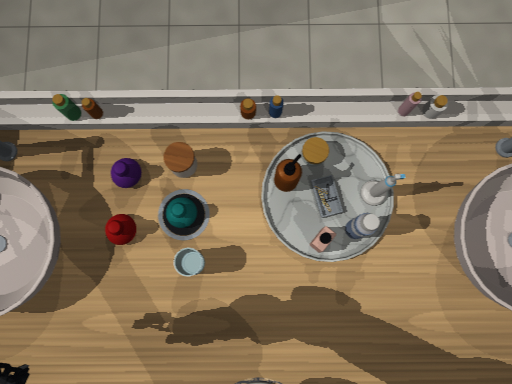

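The scene view shows the massager on the tower lid (344,232) and the tumbler in front (352,178). In the top view they are at (182,213) and (189,262), with the tray around (329,196). I'll enlarge both areas next.

```bash
python3 - <<'E'
import cv2
im=cv2.imread("pics/top0.png")
a=cv2.resize(im[125:270,255:405],None,fx=4,fy=4,interpolation=cv2.INTER_CUBIC); cv2.imwrite("pics/tray.png",a)
a=cv2.resize(im[135:285,95:225],None,fx=4,fy=4,interpolation=cv2.INTER_CUBIC); cv2.imwrite("pics/tower.png",a)
E
```

```text
(no output)
```

View pics/tray.png

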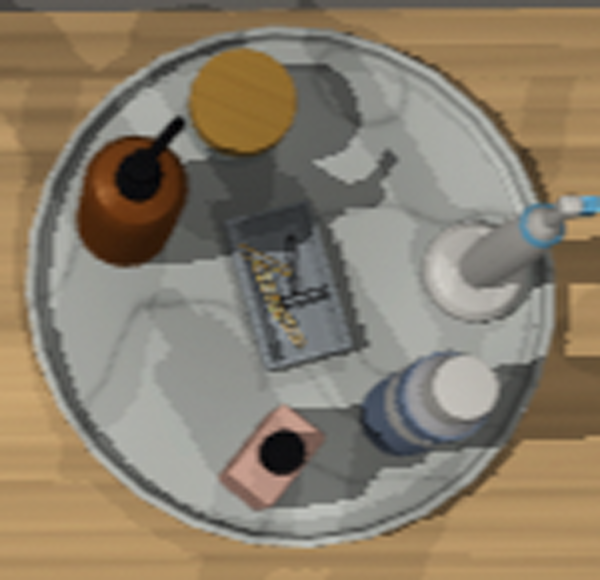

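View pics/tower.png

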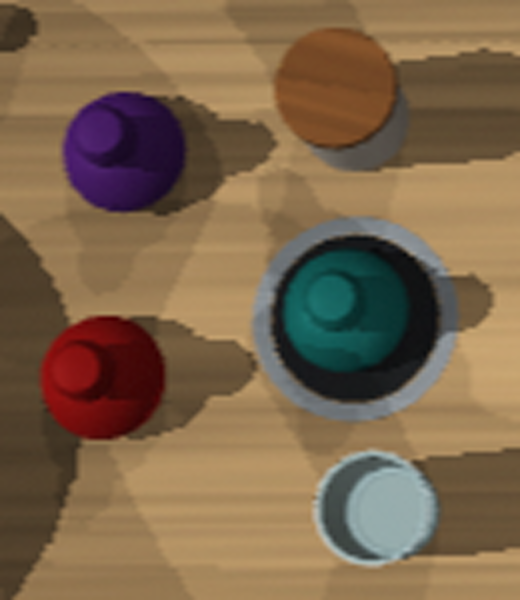

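Tray crop: the gaps are at the left-bottom (about 130,390) and the right-top (about 400,110). Readings are jar lid (243,101), charger foot (477,270), can cap (466,388), perfume cap (283,452), pump head (138,176) and tray rim centre (290,287). Tower crop: tumbler rim (375,508), massager ball (332,299) and body (346,311), tower rim (355,318), candle (336,88).

```bash
cat > h.py <<'E'
import numpy as np
from workcell import *
def px(n,u,v,z):
    p=camera_params(n);T=np.array(p["T"]);d=T[:3,:3]@[(u-p["cx"])/p["fx"],(v-p["cy"])/p["fy"],1]
    return (T[:3,3]+d*(z-T[2,3])/d[2])
E
python3 - <<'E'
from h import *
t=lambda u,v,z:px("top",255+u/4-.375,125+v/4-.375,z)
w=lambda u,v,z:px("top",95+u/4-.375,135+v/4-.375,z)
tr=t(290,287,.018)
print("tray",tr, t(28,287,.018),t(553,287,.018),t(290,28,.018),t(290,545,.018))
P=dict(jar=t(243,101,.056),tb=t(477,270,.023),spray=t(466,388,.184),perf=t(283,452,.102),pump=t(138,176,.168),pumpb=t(133,188,.13),pins=t(292,287,.018),)
for k,p in P.items():
    d=p-tr;print(k,p.round(4),np.hypot(*d[:2]).round(3),np.degrees(np.arctan2(d[1],d[0])).round(1))
a=np.array([np.degrees(np.arctan2(*(P[k]-tr)[1::-1])) for k in("jar","tb","spray","perf","pump")])
s=360/7; ph=np.degrees(np.angle(np.exp(1j*np.radians(a*7)).mean()))/7
for k in range(7):
    b=np.radians(ph+k*s);print(round(ph+k*s,1),(tr[:2]+.115*np.array([np.cos(b),np.sin(b)])).round(4))
print("tumbler",w(375,508,.105),"foot",w(390,515,.006),"ball",w(332,299,.066),"body",w(346,311,.035),"tower",w(355,318,0),"candle",w(336,88,.092))
print("scene: tumbler rim",px("scene",356,167,.105))
E
```

```text
tray [ 0.5737268  -0.18188919  0.018     ] [ 0.57513328 -0.01355694  0.018     ] [ 0.57231627 -0.3507074   0.018     ] [ 0.74593457 -0.18757312  0.018     ] [ 0.40954349 -0.17647011  0.018     ]
jar [ 0.6872 -0.1503  0.056 ] 0.118 15.6
tb [ 0.583  -0.3012  0.023 ] 0.12 -85.6
spray [ 0.4906 -0.2515  0.184 ] 0.108 -140.0
perf [ 0.462  -0.1616  0.102 ] 0.114 169.7
pump [ 0.6151 -0.0743  0.168 ] 0.115 69.0
pumpb [ 0.6161 -0.0741  0.13  ] 0.116 68.5
pins [ 0.5737 -0.1832  0.018 ] 0.001 -90.5
16.0 [ 0.6843 -0.1502]
67.4 [ 0.6178 -0.0757]
118.9 [ 0.5182 -0.0812]
170.3 [ 0.4604 -0.1625]
221.7 [ 0.4879 -0.2584]
273.2 [ 0.5801 -0.2967]
324.6 [ 0.6674 -0.2485]
tumbler [0.40831332 0.16110688 0.105     ] foot [0.40624735 0.16463232 0.006     ] ball [0.53690765 0.19447569 0.066     ] body [0.53328082 0.19034765 0.035     ] tower [0.53304439 0.18964227 0.        ] candle [0.66386294 0.1901945  0.092     ]
scene: tumbler rim [0.41564374 0.16336688 0.105     ]
```

```bash
python3 -m jog '[[[0.48,-0.86,0,-1,1],[0.48,-0.86,0,-1,1],[0.48,-0.86,0,-1,1],[0.48,-0.86,0,-1,1],[0.48,-0.86,0,-1,1],[0.48,-0.86,0,-1,1],[0.5,-0.86,0,-1,1],[0.5,-0.86,0,-1,1]]]'; python3 -m jog '[[[0,0,0,-1,1],[0,0,0,-1,1],[0,0,0,0,1],[0,0,0,0,1]]]'
```

```text
time: 0.9
ee_pos: [0.4085, 0.1607, 0.2312]
tcp_rot: [180.0, 0.0, 116.9]
wrist_force: [1.1, 0.8, 0.3]
opening: 0.0847
grasp_force: 0.0
time: 1.3
ee_pos: [0.408, 0.1627, 0.2311]
tcp_rot: [-180.0, 0.0, 107.2]
wrist_force: [-0.5, 0.0, 0.2]
opening: 0.0855
grasp_force: 0.0
```

```bash
python3 -m jog '[[[0,0,-0.8,0,1],[0,0,-0.8,0,1],[0,0,-0.4,0,1],[0,0,0,0,1]]]'; python3 - <<'E'
from h import *
import cv2
s=cv2.imread("pics/scene0.png")[150:205,325:380]
n=camera("scene")[130:210,310:400]
cv2.imwrite("pics/s1.png",np.hstack([cv2.resize(s,(385,385),interpolation=2),cv2.resize(n,(433,385),interpolation=2)])[:,:800])
E
```

```text
time: 1.7
ee_pos: [0.4063, 0.1625, 0.1284]
tcp_rot: [-179.7, 0.0, 107.3]
wrist_force: [0.2, -0.5, 0.1]
opening: 0.085
grasp_force: 0.0
```

View pics/s1.png

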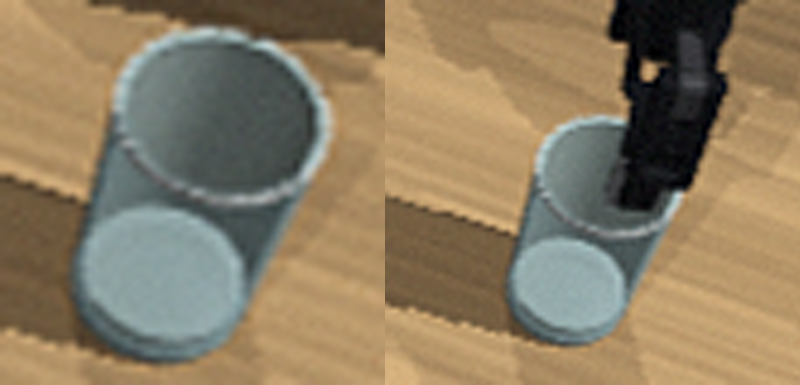

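The rim centre is at (222,116) in the left crop, i.e. (356,166) full. The visible near finger's tip is at about (363,171). The two cameras differ by about 7 mm in x, so I'll check both against projections.

```bash
cat >> h.py <<'E'
def pj(n,P):
    p=camera_params(n);T=np.linalg.inv(np.array(p["T"]));c=T[:3,:3]@P+T[:3,3]
    return np.round([p["fx"]*c[0]/c[2]+p["cx"],p["fy"]*c[1]/c[2]+p["cy"]],1)
E
python3 - <<'E'
from h import *
print(px("scene",356.3,166.1,.105), px("top",188.4,261.6,.105))
e=np.array(sensors.get_obs()["ee_pos"]);d=np.array([np.cos(.3),np.sin(.3),0])
for s in(-1,1): print(pj("scene",e+s*.0425*d+[0,0,.013]),pj("scene",e+s*.057*d+[0,0,.013]))
for s in(-1,1):print(pj("scene",np.array([.409,.162,.105])+s*.033*np.array([1,0,0])),pj("scene",np.array([.409,.162,.105])+s*.033*np.array([0,1,0])))
print(pj("scene",np.array([.408,.163,.0])))
E
```

```text
[0.41302082 0.16321814 0.105     ] [0.40837081 0.16104913 0.105     ]
[361.  137.7] [361.  132.7]
[361.  169.3] [361. 175.]
[360.8 153.8] [341.9 159.4]
[351.7 175.7] [371.  169.8]
[347.2 190.5]
```

```bash
python3 -m jog '[[[0.1,0,0,0,1],[0,0,-0.5,0,1],[0,0,-0.4,0,1],[0,0,-0.3,0,1],[0,0,-0.2,0,1],[0,0,0,0,1],[0,0,0,0,1]]]'; python3 -m jog '[[[0,0,0,0,0.5],[0,0,0,0,0.5],[0,0,0,0,0.5],[0,0,0,0,0.5],[0,0,0,0,0.5],[0,0,0,0,0.5]]]' 30
```

```text
time: 2.45
ee_pos: [0.4135, 0.1628, 0.0621]
tcp_rot: [180.0, -0.0, 107.1]
wrist_force: [1.0, -0.1, -0.1]
opening: 0.0859
grasp_force: 0.0
time: 3.05
ee_pos: [0.4135, 0.1628, 0.0625]
tcp_rot: [179.9, -0.0, 107.1]
wrist_force: [-2.1, -0.4, 5.7]
opening: 0.0659
grasp_force: 32.1
```

```bash
python3 -m jog '[[[0,0,0.2,0,0.5],[0,0,0.5,0,0.5],[0,0,0.7,-1,0.5],[0,0,0.7,-1,0.5],[0,0,0.5,-1,0.5],[0,0,0.2,-1,0.5],[0,0,0,-1,0.5],[0,0,0,-1,0.5]]]' 40
```

```text
time: 3.85
ee_pos: [0.4133, 0.1627, 0.2025]
tcp_rot: [179.9, -0.0, 76.9]
wrist_force: [0.0, -0.3, -1.7]
opening: 0.0656
grasp_force: 45.4
```

```bash
python3 -m jog '[[[0.16,-0.4,0,-0.5,0.5],[0.28,-0.65,0,-0.5,0.5],[0.28,-0.65,0,-0.5,0.5],[0.28,-0.65,0,-0.6,0.5],[0.28,-0.65,0,-0.6,0.5],[0.28,-0.65,0,-0.6,0.5],[0.28,-0.65,0,-0.6,0.5],[0.26,-0.58,0,-0.5,0.5]]]';  python3 -m jog '[[[0.2,-0.44,0,0,0.5],[0.2,-0.44,0,0,0.5],[0.2,-0.44,0,0,0.5],[0.2,-0.44,0,0,0.5],[0,0,0,0,0.5],[0,0,0,0,0.5]]]'
```

```text
time: 4.65
ee_pos: [0.5185, -0.0831, 0.2019]
tcp_rot: [180.0, -0.0, 54.9]
wrist_force: [1.6, -0.0, -1.1]
opening: 0.0656
grasp_force: 45.5
time: 5.25
ee_pos: [0.5579, -0.1695, 0.2013]
tcp_rot: [-180.0, 0.0, 55.0]
wrist_force: [-0.0, 0.3, -2.1]
opening: 0.0657
grasp_force: 45.8
```

```bash
python3 -m jog '[[[0.3,-0.22,0,0,0.5],[0.5,-0.36,0,0,0.5],[0.5,-0.36,0,0,0.5],[0.5,-0.36,0,0,0.5],[0.38,-0.28,0,0,0.5],[0,0,0,0,0.5],[0,0,0,0,0.5]]]'; python3 - <<'E'
from h import *
import cv2
n=camera("scene")[110:260,90:270]; t=camera("top")[110:260,255:405]
cv2.imwrite("pics/s2.png",np.hstack([cv2.resize(n,None,fx=2.4,fy=2.4,interpolation=2),cv2.resize(t,None,fx=2.4,fy=2.4,interpolation=2)]))
E
```

```text
time: 5.95
ee_pos: [0.667, -0.2475, 0.2009]
tcp_rot: [-179.9, 0.0, 55.1]
wrist_force: [-0.2, -0.4, -2.0]
opening: 0.0654
grasp_force: 46.4
```

View pics/s2.png

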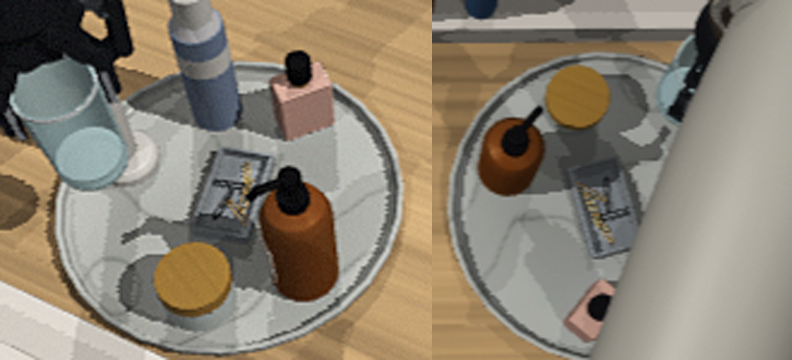

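The tumbler hangs upright over the far gap. The jar lid is at about (170.4,225.8) in the full scene image. I'll check the forearm height before lowering.

```bash
python3 - <<'E'
from h import *
import cv2
print([a for a in dir(bot) if a[0]!='_'])
o=sensors.get_obs();print(np.round(o["q"],1))
print("jar",px("scene",170.4,225.8,.056))
n=camera("scene");cv2.imwrite("pics/s3.png",n[0:260,:420])
E
```

```text
['PlanningError', 'pinch_z']
[-20.4  28.6  36.   97.4   0.  104.5]
jar [ 0.69409498 -0.14620349  0.056     ]
```

View pics/s3.png

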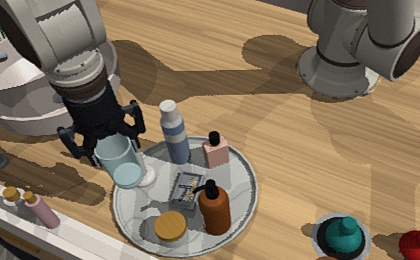

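```bash
python3 -m jog '[[[0.04,0,-0.3,0,0.5],[0,0,-0.6,0,0.5],[0,0,-0.6,0,0.5],[0,0,-0.5,0,0.5],[0,0,-0.3,0,0.5],[0,0,-0.15,0,0.5],[0,0,-0.06,0,0.5],[0,0,0,0,0.5]]]'; python3 -m jog '[[[0,0,-0.02,0,0.5],[0,0,-0.02,0,0.5],[0,0,-0.02,0,0.5],[0,0,0,0,0.5]]]'
```

```text
time: 6.9
ee_pos: [0.6694, -0.2484, 0.0768]
tcp_rot: [179.9, -0.0, 55.1]
wrist_force: [0.9, 0.7, -2.1]
opening: 0.0658
grasp_force: 46.4
time: 7.3
ee_pos: [0.6691, -0.2484, 0.0728]
tcp_rot: [180.0, -0.0, 55.1]
wrist_force: [0.4, 1.6, -1.8]
opening: 0.0654
grasp_force: 46.4
```

Still 6 mm to go by the pick height, so creeping down.

```bash
python3 -m jog '[[[0,0,-0.02,0,0.5],[0,0,-0.02,0,0.5],[0,0,-0.02,0,0.5],[0,0,0,0,0.5]]]'; python3 -m jog '[[[0,0,-0.02,0,0.5],[0,0,-0.02,0,0.5],[0,0,0,0,0.5]]]'; python3 -m jog '[[[0,0,-0.02,0,0.5],[0,0,0,0,0.5]]]'
```

```text
time: 7.7
ee_pos: [0.669, -0.2483, 0.0695]
tcp_rot: [-180.0, 0.0, 55.1]
wrist_force: [-0.3, -0.1, -2.0]
opening: 0.0659
grasp_force: 46.4
time: 8.0
ee_pos: [0.669, -0.2483, 0.0675]
tcp_rot: [-180.0, 0.0, 55.1]
wrist_force: [-0.4, -0.5, -1.8]
opening: 0.0657
grasp_force: 46.4
time: 8.2
ee_pos: [0.6691, -0.2484, 0.067]
tcp_rot: [180.0, -0.0, 55.1]
wrist_force: [-0.4, -0.3, -1.3]
opening: 0.0659
grasp_force: 46.4
```

```bash
python3 -m jog '[[[0,0,-0.02,0,0.5],[0,0,0,0,0.5]]]';python3 -m jog '[[[0,0,-0.02,0,0.5],[0,0,0,0,0.5]]]'
```

```text
time: 8.4
ee_pos: [0.6692, -0.2483, 0.0668]
tcp_rot: [180.0, -0.0, 55.1]
wrist_force: [-2.4, 1.8, 4.3]
opening: 0.066
grasp_force: 46.9
time: 8.6
ee_pos: [0.6693, -0.2483, 0.0666]
tcp_rot: [179.9, -0.0, 55.1]
wrist_force: [-4.5, 2.3, 10.0]
opening: 0.0658
grasp_force: 47.4
```

```bash
python3 -m jog '[[[0,0,0.03,0,0.5],[0,0,0,0,0.8],[0,0,0,0,0.85],[0,0,0,0,0.9],[0,0,0,0,0.93],[0,0,0,0,0.93],[0,0,0,0,0.93]]]'
```

```text
time: 9.3
ee_pos: [0.6691, -0.2484, 0.0662]
tcp_rot: [-180.0, 0.0, 55.1]
wrist_force: [0.5, 1.1, -1.1]
opening: 0.0793
grasp_force: 0.0
```

```bash
python3 -m jog '[[[0,0,0.2,0,0.93],[0,0,0.5,0,0.93],[0,0,0.8,0,0.93],[0,0,0.8,0,0.93],[0,0,0.6,0,0.93],[-0.5,0.35,0.3,0,0.93],[-0.6,0.45,0,0,0.93],[-0.6,0.45,0,0,0.93]]]'; python3 -m jog '[[[-0.6,0.6,0,0,0.93],[-0.5,0.8,0,0,0.93],[-0.3,0.9,0,0,0.93],[-0.2,0.9,0,0,0.93],[0,0.9,0,0,0.93],[0,0.5,0,0,0.93],[0,0,0,0,0.9],[0,0,0,0,0.9]]]'; python3 - <<'E'
from h import *
import cv2
a=camera("scene");s=cv2.resize(a[200:280,300:390],None,fx=4.4,fy=4.4,interpolation=2)
t=camera("top")[120:265,255:405]
cv2.imwrite("pics/s4.png",np.hstack([s,cv2.resize(t,(364,352),interpolation=2)]))
E
```

```text
time: 10.1
ee_pos: [0.5834, -0.1854, 0.2273]
tcp_rot: [179.9, -0.0, 55.1]
wrist_force: [-0.7, 0.4, 0.3]
opening: 0.0795
grasp_force: 0.0
time: 10.9
ee_pos: [0.5041, 0.0445, 0.2271]
tcp_rot: [180.0, -0.0, 55.2]
wrist_force: [-0.4, -0.1, -0.5]
opening: 0.0768
grasp_force: 0.0
```

View pics/s4.png

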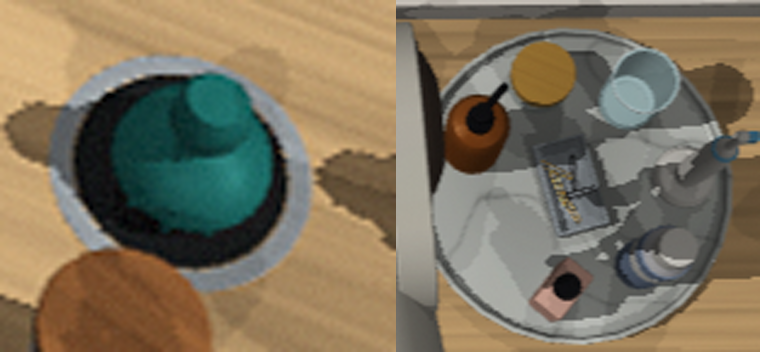

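The tumbler stands clear in the gap. Left crop: ball outline centre (212,113), flat top (218,98), tower rim centre (180,172).

```bash
python3 - <<'E'
from h import *
f=lambda u,v,z:px("scene",300+u/4.4-.4,200+v/4.4-.4,z).round(4)
print(f(212,113,.066),f(218,98,.083),"tower",f(180,172,0.0))
E
```

```text
[0.5373 0.1929 0.066 ] [0.5386 0.1926 0.083 ] tower [0.5376 0.19   0.    ]
```

```bash
python3 -m jog '[[[0.12,0.55,0,-1,0.8],[0.12,0.6,0,-1,0.8],[0.12,0.6,0,-1,0.8],[0.12,0.6,0,-1,0.8],[0.12,0.5,0,-1,0.8],[0.06,0.12,0,-0.2,0.8],[0,0,0,0,0.8],[0,0,0,0,0.8]]]'; python3 -m jog '[[[0,0,-0.8,0,0.8],[0,0,-0.8,0,0.8],[0,0,-0.6,0,0.8],[0,0,-0.3,0,0.8],[0,0,0,0,0.8],[0,0,0,0,0.8]]]'
```

```text
time: 11.8
ee_pos: [0.5372, 0.1913, 0.2263]
tcp_rot: [180.0, 0.0, 29.1]
wrist_force: [-0.3, -0.1, -0.4]
opening: 0.0679
grasp_force: 0.0
time: 12.4
ee_pos: [0.5376, 0.1923, 0.1029]
tcp_rot: [180.0, -0.1, 29.1]
wrist_force: [-0.0, 0.4, 0.7]
opening: 0.0682
grasp_force: 0.0
```

```bash
python3 -m jog '[[[0,0,-0.5,0,0.8],[0,0,-0.4,0,0.8],[0,0,-0.2,0,0.8],[0,0,-0.06,0,0.8],[0,0,0,0,0.8],[0,0,0,0,0.8]]]'; python3 -m jog '[[[0,0,0,0,0.6],[0,0,0,0,0.5],[0,0,0,0,0.4],[0,0,0,0,0.3],[0,0,0,0,0.3],[0,0,0,0,0.3],[0,0,0,0,0.3],[0,0,0,0,0.3]]]' 25
```

```text
time: 13.0
ee_pos: [0.5378, 0.1929, 0.0447]
tcp_rot: [180.0, -0.1, 29.1]
wrist_force: [0.5, 1.2, -0.4]
opening: 0.0684
grasp_force: 0.0
time: 13.8
ee_pos: [0.5373, 0.1927, 0.0436]
tcp_rot: [180.0, -0.0, 29.1]
wrist_force: [-0.6, 0.8, 4.6]
opening: 0.0367
grasp_force: 24.9
```

```bash
python3 -m jog '[[[0,0,0.1,0,0.3],[0,0,0.3,0,0.3],[0,0,0.5,0,0.3],[0,0,0.6,0,0.3],[0,0,0.5,0,0.3],[0,0,0.2,0,0.3],[0,0,0,0,0.3],[0,0,0,0,0.3]]]' 40;  python3 -m jog '[[[-0.2,-0.4,0,0,0.3],[-0.2,-0.75,0,0,0.3],[-0.1,-0.8,0,0,0.3],[0,-0.8,0,0,0.3],[0,-0.8,0,0,0.3],[0.05,-0.8,0,0,0.3],[0.05,-0.7,0,0,0.3],[0.04,-0.4,0,0,0.3]]]'; python3 -m jog '[[[0,0,0,0,0.3],[0,0,0,0,0.3]]]'; python3 - <<'E'
from h import *
import cv2
a=camera("scene");s=cv2.resize(a[120:280,90:310],None,fx=2.5,fy=2.5,interpolation=2)
cv2.imwrite("pics/s5.png",s)
E
```

```text
time: 14.6
ee_pos: [0.5368, 0.1925, 0.1522]
tcp_rot: [-180.0, 0.1, 29.1]
wrist_force: [0.2, -0.2, -2.3]
opening: 0.0361
grasp_force: 40.2
time: 15.4
ee_pos: [0.5182, -0.0822, 0.1515]
tcp_rot: [-179.9, 0.1, 29.0]
wrist_force: [-0.2, 0.7, -1.7]
opening: 0.0362
grasp_force: 40.4
time: 15.6
ee_pos: [0.5184, -0.0799, 0.1519]
tcp_rot: [-179.9, 0.1, 29.0]
wrist_force: [0.2, 0.4, -1.7]
opening: 0.0365
grasp_force: 40.4
```

View pics/s5.png

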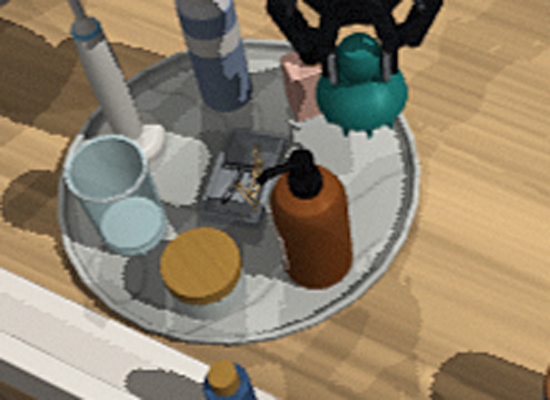

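The massager hangs upright over the near gap, clear of the pump and the perfume. Lowering now.

```bash
python3 -m jog '[[[0.04,0.02,-0.3,0,0.3],[0,0,-0.5,0,0.3],[0,0,-0.5,0,0.3],[0,0,-0.35,0,0.3],[0,0,-0.2,0,0.3],[0,0,-0.08,0,0.3],[0,0,-0.02,0,0.3],[0,0,0,0,0.3]]]'; for i in 1; do python3 -m jog '[[[0,0,-0.02,0,0.3],[0,0,-0.02,0,0.3],[0,0,0,0,0.3]]]'; done
```

```text
time: 16.45
ee_pos: [0.5215, -0.0787, 0.0564]
tcp_rot: [180.0, -0.0, 29.1]
wrist_force: [-0.1, -0.2, -1.7]
opening: 0.0363
grasp_force: 40.4
time: 16.75
ee_pos: [0.5212, -0.0789, 0.054]
tcp_rot: [180.0, -0.0, 29.1]
wrist_force: [-0.0, -0.4, -1.1]
opening: 0.0357
grasp_force: 40.4
```

```bash
python3 -m jog '[[[0,0,-0.02,0,0.3],[0,0,-0.02,0,0.3],[0,0,0,0,0.3]]]'; python3 -m jog '[[[0,0,-0.02,0,0.3],[0,0,-0.02,0,0.3],[0,0,0,0,0.3]]]'; python3 -m jog '[[[0,0,-0.02,0,0.3],[0,0,0,0,0.3]]]'
```

```text
time: 17.05
ee_pos: [0.521, -0.0789, 0.0516]
tcp_rot: [-180.0, 0.0, 29.1]
wrist_force: [0.3, -0.4, -1.2]
opening: 0.0364
grasp_force: 40.4
time: 17.35
ee_pos: [0.521, -0.0789, 0.0496]
tcp_rot: [-180.0, 0.0, 29.1]
wrist_force: [0.4, 0.4, -2.0]
opening: 0.0364
grasp_force: 40.4
time: 17.55
ee_pos: [0.521, -0.0789, 0.0486]
tcp_rot: [-180.0, 0.0, 29.1]
wrist_force: [0.1, -0.9, -0.7]
opening: 0.0362
grasp_force: 40.4
```

```bash
python3 -m jog '[[[0,0,-0.02,0,0.3],[0,0,0,0,0.3]]]'; python3 -m jog '[[[0,0,-0.02,0,0.3],[0,0,0,0,0.3]]]'
```

```text
time: 17.75
ee_pos: [0.521, -0.0789, 0.0477]
tcp_rot: [-180.0, 0.0, 29.1]
wrist_force: [-0.5, 0.5, -2.4]
opening: 0.0362
grasp_force: 40.4
time: 17.95
ee_pos: [0.5212, -0.0789, 0.0472]
tcp_rot: [180.0, -0.0, 29.1]
wrist_force: [-2.4, -0.5, 2.7]
opening: 0.0364
grasp_force: 40.8
```

```bash
python3 -m jog '[[[0,0,0,0,0.48],[0,0,0,0,0.55],[0,0,0,0,0.6],[0,0,0,0,0.65],[0,0,0,0,0.65],[0,0,0,0,0.65]]]'; python3 -m jog '[[[0,0,0.2,0,0.65],[0,0,0.5,0,0.65],[0,0,0.8,0,0.65],[0,0,0.8,0,0.65],[0,0,0.5,0,0.5],[0,0.4,0,0,0.3],[0,0.8,0,0,0],[0,0.8,0,0,0]]]'; python3 -m jog '[[[0,0.8,0,0,0],[0.1,0.8,0,0,0],[0.1,0.8,0,0,0],[0.1,0.8,0,0,0],[0,0.16,0,0,0],[0,0,0,0,0],[0,0,0,0,0],[0,0,0,0,0]]]'; python3 - <<'E'
from h import *
import cv2
a=camera("scene")
cv2.imwrite("pics/s6.png",cv2.resize(a[90:280,90:400],None,fx=2.5,fy=2.5,interpolation=2))
E
```

```text
time: 18.55
ee_pos: [0.5211, -0.0789, 0.0468]
tcp_rot: [-180.0, 0.0, 29.1]
wrist_force: [0.4, -0.7, 0.3]
opening: 0.0555
grasp_force: 0.0
time: 19.35
ee_pos: [0.5212, 0.0218, 0.1879]
tcp_rot: [180.0, -0.1, 29.0]
wrist_force: [0.5, -0.2, 0.0]
opening: 0.0003
grasp_force: 0.0
time: 20.15
ee_pos: [0.5361, 0.1879, 0.1872]
tcp_rot: [180.0, -0.0, 29.0]
wrist_force: [-0.1, 0.1, -0.1]
opening: -0.0
grasp_force: 0.0
```

View pics/s6.png

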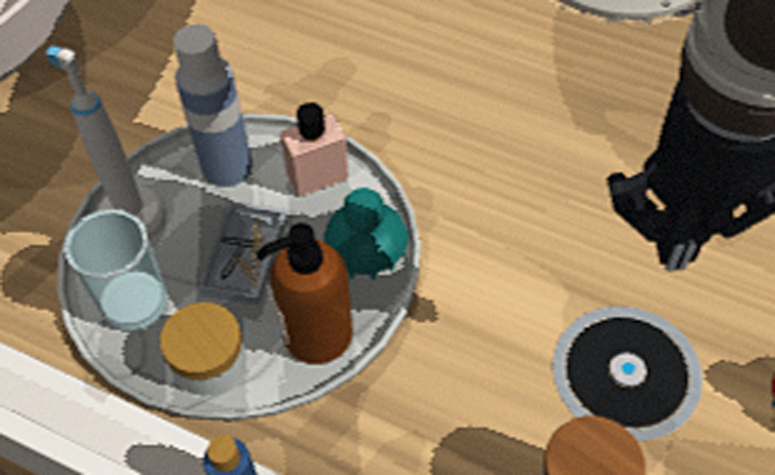

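Both objects stand upright and clear. The button is in view at (628,369), which agrees with the tower estimate of (0.535,0.190). Going down to press it.

```bash
python3 -m jog '[[[0,0.04,-0.5,0,0],[0,0,-0.8,0,0],[0,0,-0.8,0,0],[0,0,-0.7,0,0],[0,0,-0.4,0,0],[0,0,-0.2,0,0],[0,0,0,0,0],[0,0,0,0,0]]]'; python3 -m jog '[[[0,0,-0.06,0,0],[0,0,-0.04,0,0],[0,0,-0.04,0,0],[0,0,-0.02,0,0],[0,0,0,0,0]]]'
```

```text
time: 21.0
ee_pos: [0.5368, 0.191, 0.0181]
tcp_rot: [180.0, -0.1, 29.1]
wrist_force: [0.2, -0.8, 0.4]
opening: 0.0002
grasp_force: 0.0
time: 21.5
ee_pos: [0.536, 0.1911, 0.0087]
tcp_rot: [-180.0, 0.0, 29.1]
wrist_force: [-0.6, 0.0, 1.5]
opening: 0.0
grasp_force: 0.0
```

```bash
python3 -m jog '[[[0,0,-0.04,0,0],[0,0,-0.04,0,0],[0,0,0,0,0]]]'; python3 -m jog '[[[0,0,-0.03,0,0],[0,0,-0.02,0,0],[0,0,0,0,0]]]'
```

```text
time: 21.8
ee_pos: [0.5362, 0.1912, 0.0047]
tcp_rot: [-180.0, -0.0, 29.1]
wrist_force: [0.6, -0.3, 1.8]
opening: 0.0002
grasp_force: 0.7
time: 22.1
ee_pos: [0.5362, 0.1912, 0.0026]
tcp_rot: [180.0, -0.0, 29.1]
wrist_force: [-1.5, -0.9, 6.0]
opening: -0.0003
grasp_force: 2.9
```

```bash
python3 -m jog '[[[0,0,-0.02,0,0],[0,0,-0.02,0,0],[0,0,0,0,0]]]'; python3 -m jog '[[[0,0,-0.02,0,0],[0,0,0,0,0]]]'
```

```text
time: 22.4
ee_pos: [0.5362, 0.1912, 0.0007]
tcp_rot: [180.0, -0.0, 29.1]
wrist_force: [-1.7, -0.2, 5.1]
opening: 0.0003
grasp_force: 3.0
time: 22.6
ee_pos: [0.5362, 0.1912, 0.0001]
tcp_rot: [180.0, -0.0, 29.1]
wrist_force: [-2.9, -0.8, 8.6]
opening: 0.0
grasp_force: 4.2
```

```bash
python3 -m jog '[[[0,0,-0.02,0,0],[0,0,0,0,0]]]'; python3 -m jog '[[[0,0,0.9,0,0],[0,0,1,0,0],[0,0,1,0,0],[0,0,1,0,0],[0,0,1,0,0],[0,0,0.5,0,0],[0,0,0,0,0],[0,0,0,0,0]]]';python3 -m jog '[[[0,-0.8,0,0,0],[-0.5,-0.8,0,0,0],[-0.5,-0.8,0,0,0],[-0.5,-0.5,0,0,0],[0,0,0,0,0],[0,0,0,0,0],[0,0,0,0,0],[0,0,0,0,0]]]'; python3 - <<'E'
from h import *
import cv2
a=camera("scene")
cv2.imwrite("pics/s7.png",cv2.resize(a[90:310,90:410],None,fx=2.4,fy=2.4,interpolation=2))
E
```

```text
time: 22.8
ee_pos: [0.5362, 0.1912, 0.0001]
tcp_rot: [180.0, -0.1, 29.1]
wrist_force: [-6.4, -1.2, 16.4]
opening: -0.0005
grasp_force: 8.4
time: 23.6
ee_pos: [0.5363, 0.1912, 0.268]
tcp_rot: [180.0, -0.0, 29.1]
wrist_force: [-0.1, 0.3, -1.4]
opening: -0.0001
grasp_force: 0.0
time: 24.4
ee_pos: [0.4615, 0.0468, 0.2674]
tcp_rot: [-180.0, 0.1, 29.2]
wrist_force: [0.3, 0.5, -0.6]
opening: -0.0003
grasp_force: 0.0
```

View pics/s7.png

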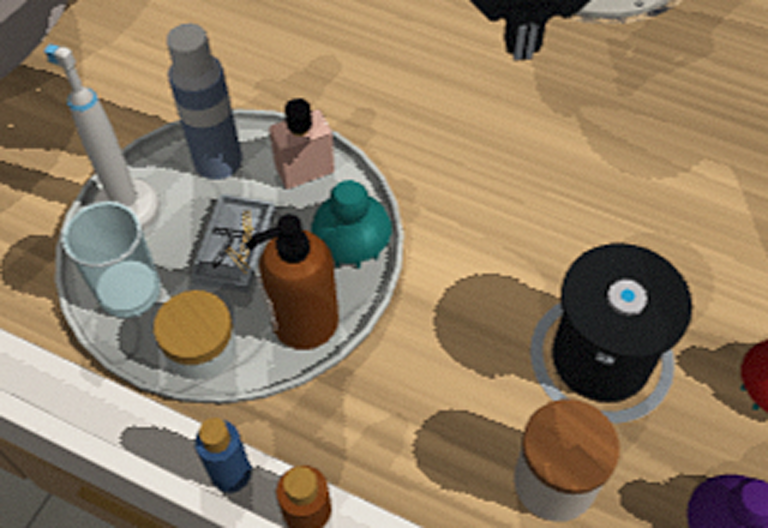

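The tower has risen, with its button now at (627,296) in the crop, or (351,213) full. Checking its height before handing in.

```bash
python3 -m jog '[[[0,0,0,0,0],[0,0,0,0,0],[0,0,0,0,0],[0,0,0,0,0],[0,0,0,0,0]]]'; python3 - <<'E'
from h import *
for z in(.094,.104,.114): print(z,pj("scene",np.array([.5355,.1905,z])))
E
```

```text
time: 24.95
ee_pos: [0.4611, 0.0461, 0.2683]
tcp_rot: [-180.0, 0.0, 29.1]
wrist_force: [0.4, -0.3, 0.5]
opening: -0.0001
grasp_force: 0.0
0.094 [349.7 217.7]
0.104 [350.8 215.3]
0.114 [351.8 212.8]
```

Seen at (351,213) against (351.8,212.8) expected for 0.114 m, so the tower is fully up.

```bash
python3 -c "
from workcell import ticket
print(ticket.job_done())"
```

```text
the job is handed in; nothing more can be done
None
```

The tumbler and the massager stand upright and clear in the two tray gaps, the tower is fully up, and the job was handed in at about 25 s; no verdict came back.

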